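# Reject one finder foot, press the other home in the jig

### The job

Two finder-scope feet lie on the table: put the one with the narrow bar-shaped tag into the grey reject tray, base down, and let go of it. Then set the one with the round tag down between the rails of the jig, base down with its tall rib towards the stop block, and slide it without ramming against the sprung plunger until its front end sits hard against the stop block. Finish while still holding it pressed home there, without letting go, so that I can tighten the clamp; leave the other things on the table alone.

Things in the scene. Friction and masses are not known exactly. Their poses are not given: they have to be found in the camera images.
- foot_bar: Reject finder foot, loose, 0.15-0.3 kg: plain aluminium base plate 90 x 40 x 12 mm (x, y, z) with an upright rib along its middle, 50 mm long (x from -5 to +45 mm), 18 mm thick (y), its top 52 mm above the underside. On the flat rear part of the base, centred at x = -25 mm, is a raised black tag 3 mm thick in the shape of a narrow bar, 9 x 36 mm, lying across (along y). Origin: centre of the underside; +x points to the rib end (front), +z up.
- foot_round: Good finder foot, loose; same shape, size and mass range as foot_bar, but its raised black tag is a round disc of 34 mm diameter. Origin: centre of the underside; +x points to the rib end (front), which is flat and flush (rib and base end together at x = +45 mm), +z up.
- foot_bar_rib (a point): Point inside the rib of foot_bar, at its middle (x = +20 mm), 39 mm above the underside: a good place to pinch, fingers closing along the foot's y.
- foot_round_rib (a point): The same point of foot_round.
- tray: Reject tray: open grey plastic box fixed to the table, outside 160 x 130 x 30 mm (x, y, z), walls and floor 4 to 5 mm. Origin: centre of the underside.
- jig: Fitting jig fixed to the table: dark steel bed plate 180 x 110 x 8 mm with two aluminium guide rails along its x, 120 mm long (x from -75 to +45 mm), 10 mm high above the bed, the gap between them 46 mm wide and centred on y = 0, so a foot has 3 mm to spare on each side. Behind the far (+x) ends of the rails stands the stop block. Origin: centre of the underside; +x is the direction of pressing, from the open end towards the stop block.
- stop: Stop block of the jig, part of it: aluminium, 36 mm (x) x 70 mm (y), its top 64 mm above the table; its flat front face, the hard stop, is at x = +45 mm in the jig's frame. This body's origin and axes coincide with the jig's. It should not be hit with more than 60 N.
- home (a point): Where the origin of foot_round is when it is fully home: on the bed (8 mm above the table), jig x = 0, y = 0. The foot's +x then points along the jig's +x.
- plunger (a joint): Travel of the sprung plunger in m: 0 = fully out, standing 12 mm out of the stop block's face; 0.012 = pushed in flush, the foot then meeting the stop block. The spring pushes back with about 4 N at first and 10 N at 0.012; it pushes the foot out again when the foot is let go.
- plunger_tip (a point): Centre of the tip of the plunger, a steel pin of 12 mm diameter, at jig y = 0, 38 mm above the table (30 mm above the bed); when out its tip is at jig x = +33 mm. It moves along the jig's +x and meets the rib's front end. A black pull knob on the pin stands behind the stop block.
- eyepiece: Bystander, leave alone: black eyepiece standing upright, 42 mm diameter, 58 mm tall. Origin: centre of the underside.
- lens_cap: Bystander, leave alone: black lens cap, disc 60 mm diameter, 12 mm thick. Origin: centre of the underside.
- screwdriver: Bystander, leave alone: screwdriver lying on the table. Origin: centre of the underside.
- marker: Bystander, leave alone: white marker pen lying on the table, 130 mm long, 16 mm thick. Origin: centre of the underside.
- glue_jar: Bystander, leave alone: small jar, 48 mm diameter, 60 mm tall. Origin: centre of the underside.
- pen_mug: Bystander, leave alone: blue mug, 76 mm diameter, 90 mm tall. Origin: centre of the underside.
Things that resemble listed ones, but are neither listed nor needed, are in the scene too. What is shaped like the foot_bar but orange is not meant. What is shaped like the tray but green is not meant.

How it is judged:
By the outcome, as a careful person would: the job done as asked, in the order asked, and still so for the second after the job is handed in, while the arm keeps its last pose, push and grip.
It also fails if it takes over 72 s, if anything falls off the work surface, if the arm or the gripper's body presses on something with over 40 N, if the wrist force passes 120 N, or if a joint passes its speed limit or range.

### The arm

A 6-joint arm with a two-finger parallel gripper is mounted at the origin on the work surface. World frame = base frame: x ahead of the robot, y to its left, z up, the work surface at z = 0. Lengths are in m, angles in rad, forces in N, time in s.
With the tool pointing down it reaches from about 0.25 to 0.725 m from the base axis. Payload 4 kg.
Tool frame: the origin (TCP) lies between the finger pads; the fingertips stand 19 mm ahead of it and the grasp point (between the pads) is the TCP (r.tip_extent is the distance from the TCP to the fingertips, in m); z points along the fingers, y is the line along which they close (so a half turn about z gives the same grasp; the last joint's range is limited). The gripper opens to 85 mm and grips with 20 to 120 N. Pads are 22 mm wide; open, the fingers measure 114 mm over their backs; the gripper's body (76 mm by 85 mm) begins 54 mm behind the grasp point. The pads swing forward as they close: fully open they stand 13 mm farther back than shut.
Start: joints at [-1.249, 0.241, 0.005, 1.335, 0, 1.571], TCP at [0.158, -0.474, 0.222] pointing down, gripper open.
Joint ranges: [-2.72, 2.72], [-1.05, 1.87], [-1.09, 1.28], [-1.99, 2.15], [-1.42, 1.44], [-3.14, 3.14]. Speed limits (rad/s): [2.79, 2.79, 3.14, 3.14, 3.14, 3.14].

### API

Orientations are given as a rotation vector (axis times angle).
In Python, from bench import sensors, camera, camera_params, r, nets gives the robot as it stands.
- The arm moves only by the tool step_arm, never from a script. Its argument "series" is a list of rows, each a list of 7 numbers: the shift along the tool's x, y, z in mm, then the turn, a rotation vector about the tool's x, y, z in degrees, then the opening, from -1 (shut) to 1 (fully open), so that 0 is half open. In form: [[tx, ty, tz, rx, ry, rz, grip], ...]. A call has 1 to 12 rows; each row is the pose to reach, as a shift and turn from the pose commanded when the call began, along the tool's axes at that moment; what a row does not reach only later rows make up. A row lasts 1/10 s, in which the tool goes at most 50 mm and 8.59 degrees, less where a joint would pass 70% of its speed; a pose out of reach is approached as far as the arm can. A call with a gripper value outside its range is refused whole. The fingers move at their own pace and stop on an object; the grip force is fixed at half the most. Time passes only in rows, so rows that repeat a pose let the fingers close. It gives the time, the measured TCP pose, the force, the opening and the grip force at its end, in the units of the state.
- sensors.get_state(): the state, without advancing time (a new reading comes with each control period).
- camera(name): name is "scene" or "top" or "wrist"; returns the picture (400x640x3 uint8, red, green, blue); there is no depth.
- camera_params(name): a dict with "intrinsics" (3x3 intrinsics, pixels), "dist" ([k1, k2, p1, p2, k3] as OpenCV has them; the pictures are not rectified), "R" (3x3) and "t" (3): a world point X has camera coordinates R X + t. Camera axes: x right, y down, z forward; pixel columns grow to the right and rows downward; lengths in m; the calibration is good to about 2 mm. A picture is of the moment at which its call begins: read the wrist's pose just before it. camera_params takes no time and is no camera call; for the wrist camera it gives the pose at the moment of the call.
- r.hand_in(): hands the job in; it is judged then, once.
Trained networks look in the newest picture that a camera, given by its name, has taken for a name from the list of things; names that differ only in an ending like _2 or _b are one class to them, and where a whole thing is asked for, a point or a joint stands for the part that bears it (a point fixed in the world has none). Each returns a list of dicts, best first, with "p" (0 to 1); they miss things now and then, are a little off and sometimes report something else, mostly with a low value. They report only what shows in the picture. A call takes as long as a camera call. They do not tell look-alikes from the thing itself.
- nets.outline_of(query, camera): "pixels" (400x640 bool, what is visible of it) and "box" ([left, top, right, bottom] in pixels, round what is visible of it).
The state is a dict: "time_s": time; "qpos": joint angles; "joint_velocities": joint speeds; "joint_efforts": joint torques, N m; "tool_pos": TCP position; "orientation": TCP orientation; "force": force on the tool from outside, world axes, zero at the start; "moment": the same for the moment, N m; "finger_gap": finger opening in m; "finger_force": force on a finger pad.
Only numpy, scipy, OpenCV 4.12 (cv2) and the standard library are available. Lean on these libraries where they do the work, as an engineer would, in place of code of your own. Each camera call takes 0.05 s, during which the arm holds its last target. There are 200 camera calls.

## Working session

There is one attempt and no reset: what is moved stays moved. The work goes in short steps, Python scripts to look and compute and a tool call to move; the robot and the scene stay as the last step left them, time stands still between calls to the robot, and variables do not carry over. Pictures are saved under pics/ and viewed, at most 10 in all, crops included, and the job is handed in when it is done.

Besides the shell and the picture viewer there is one more tool, called after "Call:" as name(argument=value, ...) on one line, values as JSON. step_arm: Moves the arm, as the interface text tells. Its arguments: {"type":"object","properties":{"series":{"type":"array"}},"required":["series"]}

```bash
mkdir -p pics; cat > h.py <<'E'
import numpy as np, cv2
from bench import sensors, camera, camera_params, r, nets
from scipy.spatial.transform import Rotation as Rn
def ray(name,uv,P=None):
    P=P or camera_params(name);K=np.array(P["intrinsics"]);d=np.array(P["dist"],float);R=np.array(P["R"]);t=np.array(P["t"])
    n=cv2.undistortPoints(np.array(uv,float).reshape(-1,1,2),K,d).reshape(-1,2)
    D=np.c_[n,np.ones(len(n))]@R
    return -R.T@t,D
def onz(name,uv,z,P=None):
    c,D=ray(name,uv,P); return c+D*((z-c[2])/D[:,2])[:,None]
def proj(name,X,P=None):
    P=P or camera_params(name)
    return cv2.projectPoints(np.array(X,float).reshape(-1,3),cv2.Rodrigues(np.array(P["R"]))[0],np.array(P["t"],float),np.array(P["intrinsics"]),np.array(P["dist"],float))[0].reshape(-1,2)
E
python3 - <<'E'
from h import *
for n in("top","scene"):
    im=camera(n);cv2.imwrite(f"pics/{n}0.png",im[:,:,::-1])
    for q in("foot_bar","foot_round","tray","jig","stop"):
        for o in nets.outline_of(q,n)[:4]:
            b=np.array(o["box"]);ys,xs=np.nonzero(o["pixels"]);c=[xs.mean(),ys.mean()]
            print(n,q,round(o["p"],2),b.round(),np.round(c),onz(n,c,0.02).round(3))
    P=camera_params(n);print(n,(-np.array(P["R"]).T@P["t"]).round(3))
print(sensors.get_state())
E
```

```text
top foot_bar 0.92 [408. 213. 440. 242.] [424. 226.] [[ 0.454 -0.282  0.02 ]]
top foot_bar 0.79 [426. 259. 454. 290.] [440. 275.] [[ 0.312 -0.318  0.02 ]]
top foot_round 0.71 [401. 152. 433. 184.] [415. 167.] [[ 0.629 -0.267  0.02 ]]
top tray 0.93 [190. 163. 243. 224.] [216. 196.] [[0.557 0.319 0.02 ]]
top tray 0.63 [189. 253. 242. 316.] [215. 282.] [[0.308 0.316 0.02 ]]
top jig 0.84 [299. 137. 340. 211.] [316. 179.] [[0.6   0.025 0.02 ]]
top stop 0.96 [303. 146. 326. 167.] [314. 156.] [[0.67  0.029 0.02 ]]
top stop 0.74 [163. 161. 184. 179.] [173. 169.] [[0.643 0.445 0.02 ]]
top stop 0.42 [400. 151. 432. 181.] [415. 167.] [[ 0.629 -0.267  0.02 ]]
top stop 0.27 [407. 212. 440. 243.] [424. 226.] [[ 0.454 -0.281  0.02 ]]
top [0.235 0.003 1.504]
scene foot_bar 0.76 [258. 107. 278. 136.] [266. 125.] [[ 0.315 -0.317  0.02 ]]
scene foot_bar 0.71 [219. 132. 242. 151.] [229. 142.] [[ 0.428 -0.408  0.02 ]]
scene foot_bar 0.69 [247. 148. 278. 170.] [259. 158.] [[ 0.459 -0.282  0.02 ]]
scene foot_round 0.91 [234. 188. 254. 214.] [242. 201.] [[ 0.637 -0.263  0.02 ]]
scene tray 0.9 [404. 204. 463.
[... 278 characters left out ...]
51]
{'time_s': 0.6, 'qpos': array([-1.24903161e+00,  2.40603842e-01,  4.97142526e-03,  1.33521254e+00,
       -3.95843697e-05,  1.57081454e+00]), 'joint_velocities': array([ 0.00043531,  0.00019027, -0.00025177,  0.00017003, -0.00023285,
       -0.00075912]), 'joint_efforts': array([ 5.82692228e-04, -3.71975791e+01,  2.52571321e+01,  1.36989645e-03,
        3.28761837e-05,  1.35458556e-06]), 'tool_pos': array([ 0.15810251, -0.47432429,  0.22199361]), 'orientation': array([-3.10098659e+00, -5.03214416e-01,  7.36132178e-05]), 'force': array([ 0.34146388, -0.41681873,  0.76368284]), 'moment': array([-0.00321755,  0.01064617, -0.01016332]), 'finger_force': 0.0, 'finger_gap': 0.08546053004802663}
```

View pics/top0.png

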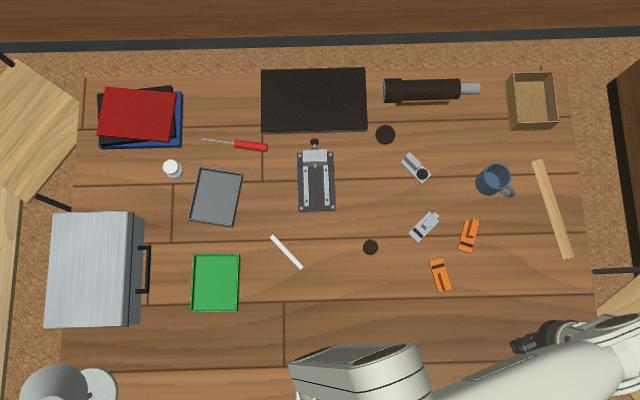

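View pics/scene0.png

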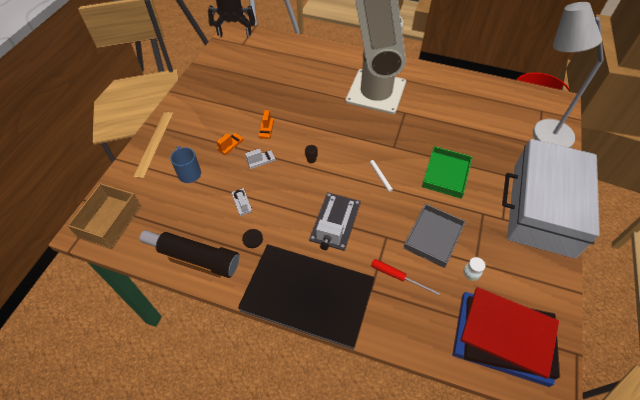

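The top view shows the bar foot (grey) at about (424,227), its tag at the lower left (418,235). The round-tag foot is at about (416,167), its tag at the lower right (423,175). The jig is at (316,180) with the stop at the top, and the grey tray at (216,196). The two orange feet and the green tray are decoys.

```bash
cat >> h.py <<'E'
def rel(pos,yaw,up=None):
    """tool x axis at world yaw (rad), pointing down -> shift mm, turn deg from the measured pose"""
    s=sensors.get_state();R0=Rn.from_rotvec(s["orientation"])
    x=np.array([np.cos(yaw),np.sin(yaw),0]);z=np.array([0,0,-1.]);y=np.cross(z,x)
    R1=Rn.from_matrix(np.c_[x,y,z])
    return (R0.inv().apply(np.array(pos)-s["tool_pos"])*1000).round(1),(R0.inv()*R1).as_rotvec(degrees=True).round(1)
E
python3 - <<'E'
from h import *
s=sensors.get_state();M=Rn.from_rotvec(s["orientation"]).as_matrix();print(M.round(3))
P=camera_params("wrist");R=np.array(P["R"]);c=-R.T@P["t"];print("cam in tool",(M.T@(c-s["tool_pos"])).round(3),"cam axes in tool",(M.T@R.T).round(3));print(P["intrinsics"])
x0=np.arctan2(M[1,0],M[0,0]);print(x0)
print(rel([.46,-.27,.25],x0))
im=camera("top")
for n,cx,cy in(("a",424,227),("b",416,167)):
    pass
c1=cv2.resize(im[200:260,390:490],None,fx=6,fy=6,interpolation=cv2.INTER_CUBIC)
E
```

```text
[[ 0.949  0.316 -0.   ]
 [ 0.316 -0.949  0.   ]
 [-0.    -0.    -1.   ]]
cam in tool [ 0.079  0.    -0.151] cam axes in tool [[-0.    -0.952 -0.305]
 [ 1.    -0.     0.001]
 [-0.001 -0.305  0.952]]
[[285.2785829    0.         320.43879085]
 [  0.         285.2785829  198.54017192]
 [  0.           0.           1.        ]]
0.32174651274827365
(array([351. , -98.4, -28. ]), array([-0.,  0., -0.]))
```

Call:
step_arm(series=[[48,-12,0,0,0,0,1],[96,-24,0,0,0,0,1],[144,-36,0,0,0,0,1],[192,-48,0,0,0,0,1],[240,-62,0,0,0,0,1],[288,-74,0,0,0,0,1],[336,-88,0,0,0,0,1],[380,-98,0,0,0,0,1],[380,-98,0,0,0,0,1],[380,-98,0,0,0,0,1]])

```text
time_s: 1.65
tool_pos: [0.4881, -0.2603, 0.2216]
orientation: [-3.1, -0.507, 0.002]
force: [-0.7, -0.7, -0.5]
finger_gap: 0.0853
finger_force: 0.0
```

```bash
python3 - <<'E'
from h import *
s=sensors.get_state();print(s["tool_pos"],s["time_s"])
P=camera_params("wrist");im=camera("wrist");cv2.imwrite("pics/w1.png",im[:,:,::-1])
for q in("foot_bar","foot_round"):
    for o in nets.outline_of(q,"wrist")[:5]:
        ys,xs=np.nonzero(o["pixels"]);c=[xs.mean(),ys.mean()]
        print(q,round(o["p"],2),o["box"],np.round(c),onz("wrist",c,0.02,P).round(3))
import pickle;pickle.dump(P,open("P1.pkl","wb"))
E
```

```text
[ 0.48813451 -0.26032132  0.2215582 ] 1.65
foot_bar 0.93 [288.3, 173.8, 362.8, 224.5] [328. 199.] [[ 0.459 -0.281  0.02 ]]
foot_bar 0.9 [370.0, 214.7, 443.8, 276.2] [407. 244.] [[ 0.432 -0.405  0.02 ]]
foot_bar 0.78 [307.1, 262.0, 337.3, 338.0] [321. 293.] [[ 0.319 -0.318  0.02 ]]
foot_round 0.89 [335.3, 8.0, 395.5, 105.0] [365.  56.] [[ 0.632 -0.266  0.02 ]]
```

View pics/w1.png

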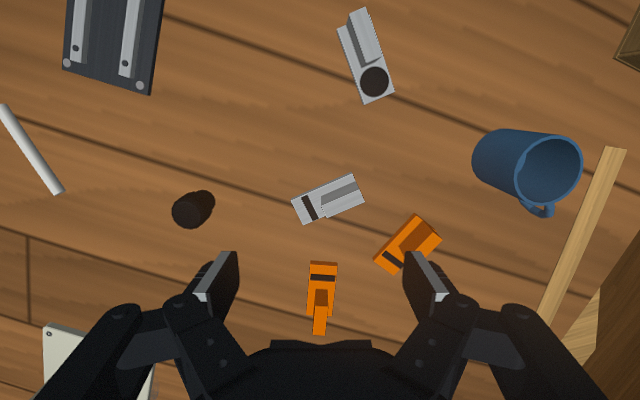

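The wrist view shows the bar foot centred at (328,199), bar tag at (310,206) and front to the upper right. The round foot is at (365,56), disc at (374,81) and front up. Next I fit the poses to the silhouettes.

```bash
cat >> h.py <<'E'
from scipy.optimize import minimize
def box(x0,x1,y0,y1,z0,z1): return np.array([[x,y,z] for x in(x0,x1) for y in(y0,y1) for z in(z0,z1)])
FOOT=[box(-.045,.045,-.02,.02,0,.012),box(-.005,.045,-.009,.009,.012,.052),box(-.035,-.015,-.016,.016,.012,.015)]
TRAY=[box(-.08,.08,-.065,.065,0,.03)]
STOP=[box(.045,.081,-.035,.035,.008,.064)]
def fit(model,views,x0,z=0,S=4):
    """views: list of (P,mask); returns x,y,yaw,loss"""
    def loss(p):
        c,s=np.cos(p[2]),np.sin(p[2]);M=np.array([[c,-s,0],[s,c,0],[0,0,1]]);L=0
        for P,m in views:
            a=np.zeros((400*S,640*S),np.uint8)
            for b in model:
                q=proj(None,b@M.T+[p[0],p[1],z],P); cv2.fillConvexPoly(a,cv2.convexHull(((q+.5)*S-.5).round().astype(np.int32)),1)
            a=cv2.resize(a.astype(np.float32),(640,400),interpolation=cv2.INTER_AREA)
            L+=np.abs(a-m).sum()/m.sum()
        return L/len(views)
    best=None
    for y in np.atleast_1d(x0[2]):
        o=minimize(loss,[x0[0],x0[1],y],method="Nelder-Mead",options=dict(initial_simplex=[[x0[0],x0[1],y],[x0[0]+.01,x0[1],y],[x0[0],x0[1]+.01,y],[x0[0],x0[1],y+.2]],xatol=1e-4,fatol=1e-5))
        if best is None or o.fun<best.fun: best=o
    return best.x.round(4),round(best.fun,3)
def near(q,cam,xy):
    """mask of the detection whose centre lies nearest xy"""
    P=camera_params(cam);L=nets.outline_of(q,cam)
    d=[np.linalg.norm(onz(cam,[np.argwhere(o["pixels"])[:,::-1].mean(0)],.02,P)[0,:2]-xy) for o in L]
    return P,L[int(np.argmin(d))]["pixels"].astype(np.float32)
def opts(u): return u
E
python3 - <<'E'
from h import *
b=near("foot_bar","wrist",[.459,-.281]);g=near("foot_round","wrist",[.632,-.266])
a=lambda *p: np.arctan2(*p)
for nm,v,xy,front,rear in(("bar",b,[.459,-.281],(352,190),(310,206)),("round",g,[.632,-.266],(364,25),(374,81))):
    f,r_=onz("wrist",[front,rear],.03,v[0])[:,:2]; d=f-r_;y=np.arctan2(d[1],d[0]);print(nm,y,fit(FOOT,[v],[*xy,y]))
camera("top");camera("scene")
vt=[near("tray",c,[.558,.32]) for c in("top","scene")]
for v in (vt[:1],vt[1:],vt): print("tray",fit(TRAY,v,[.558,.32,-.2]))
vt=[near("foot_bar",c,[.459,-.281]) for c in("top","scene")]
for v in (vt[:1],vt[1:]):print("bar top/scene",fit(FOOT,v,[.459,-.281,-.9]))
E
```

```text
bar -0.8691468512416917 (array([ 0.4531, -0.2826, -0.8143]), np.float64(0.031))
round 0.5539049223916112 (array([ 0.6289, -0.2722,  0.7168]), np.float64(0.039))
tray (array([ 0.5588,  0.32  , -0.1947]), np.float64(0.027))
tray (array([ 0.5572,  0.3214, -0.1871]), np.float64(0.035))
tray (array([ 0.5584,  0.3206, -0.1939]), np.float64(0.034))
bar top/scene (array([ 0.469 , -0.281 , -0.9006]), np.float64(10.724))
bar top/scene (array([ 0.4513, -0.2814, -0.8222]), np.float64(0.064))
```

```bash
python3 - <<'E'
from h import *
print(rel([.4668,-.2972,.11],-.8143))
E
```

```text
(array([-30.8,  27.3, 112.2]), array([ 0., -0., 65.]))
```

Call:
step_arm(series=[[-4,3,14,0,0,8,0.2],[-8,6,28,0,0,16,0.2],[-12,10,42,0,0,24,0.2],[-16,14,56,0,0,32,0.2],[-20,18,70,0,0,40,0.2],[-24,22,84,0,0,48,0.2],[-28,25,98,0,0,56,0.2],[-30.8,27.3,112,0,0,64.6,0.2],[-30.8,27.3,112,0,0,65,0.2],[-30.8,27.3,112,0,0,65,0.2],[-30.8,27.3,112,0,0,65,0.2]])

```text
time_s: 3.3
tool_pos: [0.4162, -0.3545, 0.1108]
orientation: [-2.897, 1.106, -0.023]
force: [1.2, 0.5, 0.2]
finger_gap: 0.0512
finger_force: 0.0
```

```bash
python3 - <<'E'
from h import *
camera("wrist");v=near("foot_bar","wrist",[.4531,-.2826]);p,l=fit(FOOT,[v],[.4531,-.2826,-.814]);print(p,l,v[1].sum())
print(rel([p[0]+.02*np.cos(p[2]),p[1]+.02*np.sin(p[2]),.039],p[2]))
print(rel([.4668,-.2972,.039],-.8143))
E
```

```text
[ 0.4544 -0.2812 -0.8344] 0.106 3903.0
(array([ -0.5, -74.1,  75.3]), array([-2.5,  0.1,  6.1]))
(array([ -0.5, -72.5,  75.2]), array([-2.5,  0.1,  4.9]))
```

```bash
python3 - <<'E'
from h import *
s=sensors.get_state();print(s["time_s"],s["tool_pos"],s["qpos"].round(3),s["joint_velocities"].round(3),s["force"].round(1))
print(Rn.from_rotvec(s["orientation"]).as_matrix().round(3))
E
```

```text
3.4 [ 0.4167497 -0.3540792  0.110964 ] [-0.729  0.404 -0.064  1.103  0.044  3.141] [ 0.016  0.001 -0.001 -0.002  0.007 -0.001] [ 0.1 -0.   0.6]
[[ 0.746 -0.665  0.029]
 [-0.666 -0.746  0.033]
 [-0.    -0.044 -0.999]]
```

The last joint hit its range limit, so I'll take the half-turn grasp instead.

Call:
step_arm(series=[[0,0,-20,0,0,-8,0.2],[0,0,-40,0,0,-16,0.2],[0,0,-50,0,0,-24,0.2],[0,0,-50,0,0,-32,0.2],[0,0,-50,0,0,-40,0.2],[0,0,-50,0,0,-48,0.2],[0,0,-50,0,0,-56,0.2],[0,0,-50,0,0,-64,0.2],[0,0,-50,0,0,-72,0.2],[0,0,-50,0,0,-80,0.2],[0,0,-50,0,0,-88,0.2],[0,0,-50,0,0,-88,0.2]])

```text
time_s: 4.6
tool_pos: [0.4158, -0.3549, 0.1607]
orientation: [-2.87, -1.228, -0.062]
force: [-0.3, 0.1, -0.8]
finger_gap: 0.0514
finger_force: 0.0
```

```bash
python3 - <<'E'
from h import *
s=sensors.get_state();print(s["qpos"].round(3))
print(rel([.4668,-.2972,.11],-.822+np.pi))
E
```

```text
[-0.732  0.366  0.015  1.221  0.044  1.601]
(array([74.7, -2.8, 54. ]), array([  1.8,  -2.1, -86.5]))
```

Call:
step_arm(series=[[7,0,4,0,0,-8,0.2],[14,0,8,0.3,-0.3,-16,0.2],[21,0,12,0.5,-0.5,-24,0.2],[28,-1,16,0.7,-0.8,-32,0.2],[35,-1,20,0.9,-1,-40,0.2],[42,-2,26,1,-1.2,-48,0.2],[50,-2,32,1.2,-1.4,-56,0.2],[58,-2,40,1.4,-1.6,-64,0.2],[66,-3,46,1.6,-1.8,-72,0.2],[74.7,-2.8,54,1.7,-2,-80,0.2],[74.7,-2.8,54,1.8,-2.1,-86.5,0.2],[74.7,-2.8,54,1.8,-2.1,-86.5,0.2]])

```text
time_s: 5.8
tool_pos: [0.4664, -0.297, 0.1094]
orientation: [-1.26, -2.877, -0.001]
force: [-0.8, -0.2, 0.8]
finger_gap: 0.0514
finger_force: 0.0
```

```bash
python3 - <<'E'
from h import *
im=camera("wrist");cv2.imwrite("pics/w2.png",im[:,:,::-1]);v=near("foot_bar","wrist",[.4531,-.2826]);p,l=fit(FOOT,[v],[.4531,-.2826,-.82]);print(p,l,v[1].sum())
print(rel([p[0]+.02*np.cos(p[2]),p[1]+.02*np.sin(p[2]),.039],p[2]+np.pi))
print(rel([.4668,-.2972,.039],-.8143+np.pi), sensors.get_state()["qpos"].round(2))
E
```

```text
[ 0.4541 -0.281  -0.8211] 0.042 4740.0
(array([ 0.5,  2.5, 70.7]), array([ 0. , -0. , -0.4]))
(array([ 0. ,  0.7, 70.7]), array([ 0. , -0. , -0.8])) [-0.57  0.42 -0.05  1.11  0.    0.26]
```

View pics/w2.png

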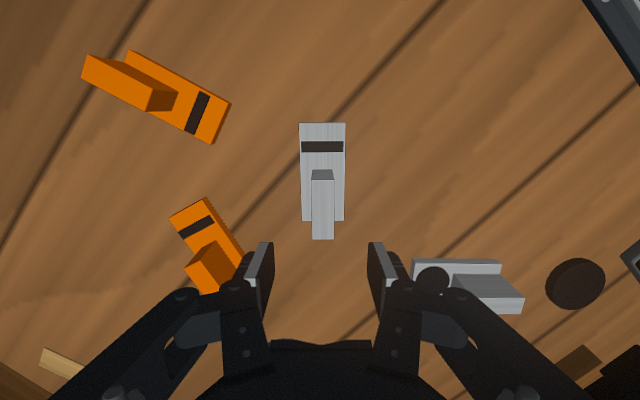

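The bar foot lies between the fingers at (323,180). An orange foot is near the left finger at (215,255), so I check the clearance.

```bash
python3 - <<'E'
from h import *
v=near("foot_bar","wrist",[.432,-.405]);p,l=fit(FOOT,[v],[.432,-.405,-.3+0*1],) if 0 else fit(FOOT,[v],[.432,-.405,[-1.5,-.3,.6,2,3.5]]);print(p,l)
c,s=np.cos(p[2]),np.sin(p[2]);M=np.array([[c,-s,0],[s,c,0],[0,0,1]])
W=np.vstack(FOOT)@M.T+[p[0],p[1],0]-[.4675,-.2956,0]
y=-.82;print((W[:,:2]@np.array([[np.cos(y),-np.sin(y)],[np.sin(y),np.cos(y)]])).round(3))
E
```

```text
[ 0.4226 -0.4083 -0.3662] 0.313
[[ 0.02  -0.147]
 [ 0.02  -0.147]
 [ 0.003 -0.111]
 [ 0.003 -0.111]
 [ 0.101 -0.108]
 [ 0.101 -0.108]
 [ 0.083 -0.072]
 [ 0.083 -0.072]
 [ 0.051 -0.12 ]
 [ 0.051 -0.12 ]
 [ 0.043 -0.104]
 [ 0.043 -0.104]
 [ 0.096 -0.098]
 [ 0.096 -0.098]
 [ 0.088 -0.082]
 [ 0.088 -0.082]
 [ 0.027 -0.139]
 [ 0.027 -0.139]
 [ 0.013 -0.111]
 [ 0.013 -0.111]
 [ 0.045 -0.131]
 [ 0.045 -0.131]
 [ 0.031 -0.102]
 [ 0.031 -0.102]]
```

Call:
step_arm(series=[[0,1.6,25,0,0,-0.5,0.2],[0,1.6,50,0,0,-0.5,0.2],[0,1.6,66,0,0,-0.5,0.2],[0,1.6,71,0,0,-0.5,0.2],[0,1.6,71,0,0,-0.5,0.2],[0,1.6,71,0,0,-0.5,-1],[0,1.6,71,0,0,-0.5,-1],[0,1.6,71,0,0,-0.5,-1],[0,1.6,71,0,0,-0.5,-1],[0,1.6,71,0,0,-0.5,-1],[0,1.6,71,0,0,-0.5,-1]])

```text
time_s: 7.05
tool_pos: [0.468, -0.2973, 0.0397]
orientation: [1.246, 2.882, 0.0]
force: [0.6, 0.9, 6.4]
finger_gap: 0.0153
finger_force: 58.9
```

```bash
python3 - <<'E'
from h import *
# foot origin = rib - .02 along foot x ; foot centre at tray centre, foot yaw = tray yaw -.193
y=-.193;t=np.array([.558,.3205]);g=t+.02*np.array([np.cos(y),np.sin(y)]);print(g)
print(rel([*g,.14],y+np.pi),sensors.get_state()["tool_pos"])
E
```

```text
[0.57762866 0.31666392]
(array([ 372. ,  500.6, -100.4]), array([  0. ,   0.1, -35.7])) [ 0.46803458 -0.29732265  0.03968316]
```

Call:
step_arm(series=[[0,0,-30,0,0,0,-1],[0,0,-75,0,0,0,-1],[20,27,-105,0,0,-2,-1],[48,65,-105,0,0,-5,-1],[76,103,-105,0,0,-8,-1],[104,141,-105,0,0,-11,-1],[132,179,-105,0,0,-14,-1],[160,217,-105,0,0,-17,-1],[188,254,-105,0,0,-20,-1],[216,292,-105,0,0,-23,-1],[244,330,-105,0,0,-26,-1],[272,368,-105,0,0,-29,-1]])

```text
time_s: 8.25
tool_pos: [0.5482, 0.1549, 0.1431]
orientation: [-0.481, -3.103, 0.001]
force: [0.6, -0.4, -2.2]
finger_gap: 0.0151
finger_force: 58.9
```

```bash
python3 - <<'E'
from h import *
print(rel([.5776,.3167,.12],-.193+np.pi));s=sensors.get_state();print(s["finger_gap"],s["finger_force"],s["joint_velocities"].round(2))
E
```

```text
(array([ 21. , 163.1,  23. ]), array([-0. , -0.1, -6.6]))
0.015065016202656928 58.87441746890545 [ 0.76  0.37  0.57  0.19 -0.    0.24]
```

Call:
step_arm(series=[[0,0,0,0,0,0,-1],[0,0,0,0,0,0,-1],[0,0,0,0,0,0,-1]])

```text
time_s: 8.55
tool_pos: [0.548, 0.1523, 0.143]
orientation: [-0.486, -3.101, 0.001]
force: [-0.3, 0.9, -1.8]
finger_gap: 0.0151
finger_force: 59.0
```

```bash
python3 - <<'E'
from h import *
print(rel([.5776,.3167,.10],-.193+np.pi));s=sensors.get_state();print(s["tool_pos"],s["joint_velocities"].round(2))
E
```

```text
(array([ 22. , 165.6,  42.8]), array([-0.1, -0.1, -6.8]))
[0.547964   0.15229373 0.14295573] [-0.02 -0.01 -0.   -0.    0.   -0.  ]
```

Call:
step_arm(series=[[6,42,0,0,0,-2,-1],[12,85,5,0,0,-4,-1],[18,128,15,0,0,-6,-1],[22,158,30,0,0,-6.8,-1],[22,165.6,43,0,0,-6.8,-1],[22,165.6,43,0,0,-6.8,-1],[22,165.6,43,0,0,-6.8,-1]])

```text
time_s: 9.25
tool_pos: [0.5779, 0.3154, 0.1002]
orientation: [-0.303, -3.124, 0.002]
force: [-0.6, -1.1, -2.2]
finger_gap: 0.0149
finger_force: 59.2
```

```bash
python3 - <<'E'
from h import *
P=camera_params("wrist");im=camera("wrist");m=near("tray","wrist",[.558,.32])
im=im.copy()
y=-.193;c,s=np.cos(y),np.sin(y)
q=proj("",np.array([[ (.558+a*c-b*s),(.3205+a*s+b*c),.03] for a,b in((-.08,-.065),(-.08,.065),(.08,.065),(.08,-.065))]),P)
cv2.polylines(im,[q.round().astype(np.int32)],True,(255,0,0),1)
cv2.imwrite("pics/w3.png",im[:,:,::-1]);print(rel([.5776,.3167,.044],-.193+np.pi))
E
```

```text
(array([ 1.3,  0.6, 57.6]), array([ 0. , -0. , -0.1]))
```

View pics/w3.png

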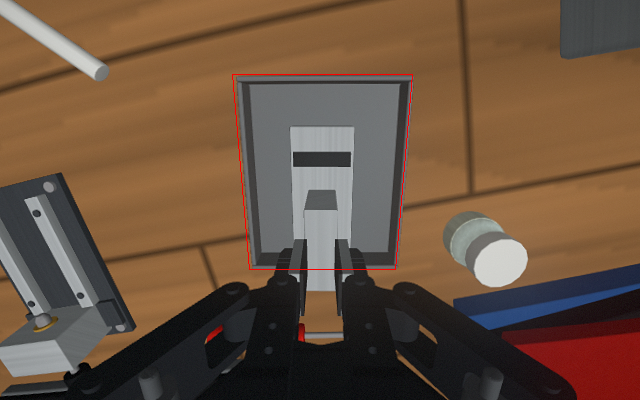

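The tray outline matches, and the held foot (320,190) hangs level inside it. Lowering and releasing.

Call:
step_arm(series=[[1,0.5,20,0,0,0,-1],[1,0.5,38,0,0,0,-1],[1,0.5,48,0,0,0,-1],[1,0.5,53,0,0,0,-1],[1,0.5,56,0,0,0,-1],[1,0.5,56,0,0,0,-1],[1,0.5,56,0,0,0,0],[1,0.5,56,0,0,0,0],[1,0.5,56,0,0,0,0],[1,0.5,56,0,0,0,0]])

```text
time_s: 10.35
tool_pos: [0.5775, 0.3187, 0.0452]
orientation: [-0.3, -3.127, -0.002]
force: [-0.1, -0.7, -0.6]
finger_gap: 0.0424
finger_force: 0.0
```

Call:
step_arm(series=[[0,0,-20,0,0,0,0],[0,0,-60,0,0,0,0],[0,0,-100,0,0,0,0],[0,0,-140,0,0,0,0],[0,0,-140,0,0,0,0],[0,0,-140,0,0,0,0]])

```text
time_s: 10.95
tool_pos: [0.5782, 0.3188, 0.1864]
orientation: [0.3, 3.125, 0.004]
force: [-0.4, 0.3, -0.4]
finger_gap: 0.0426
finger_force: 0.0
```

```bash
python3 - <<'E'
from h import *
P=camera_params("wrist");im=camera("wrist");cv2.imwrite("pics/w4.png",im[:,:,::-1])
v=near("foot_bar","wrist",[.558,.3205]);print("bar",fit(FOOT,[v],[.558,.3205,-.193],z=.005))
for o in nets.outline_of("jig","wrist")+nets.outline_of("stop","wrist"): print(o["p"],o["box"])
camera("top")
v=near("jig","top",[.6,.027]);w=near("stop","top",[.65,.027])
JIG=[box(-.09,.09,-.055,.055,0,.008),*STOP,box(-.075,.045,-.033,-.023,.008,.018),box(-.075,.045,.023,.033,.008,.018)]
print(fit(JIG,[v],[.6,.025,0]),fit(STOP,[w],[.6,.025,0]))
P=rel([.58,.1,.25],np.pi);print(P)
E
```

```text
bar (array([ 0.5551,  0.3224, -0.2089]), np.float64(0.031))
0.95 [35.2, 157.1, 165.6, 326.3]
0.85 [62.0, 265.8, 148.7, 315.9]
0.2 [301.1, 116.3, 339.6, 208.6]
(array([0.6002, 0.0255, 0.0277]), np.float64(0.076)) (array([ 0.6005,  0.0284, -0.0254]), np.float64(0.096))
(array([ -44.4, -213.5,  -66.8]), array([ -0.1,  -0.2, -11. ]))
```

View pics/w4.png

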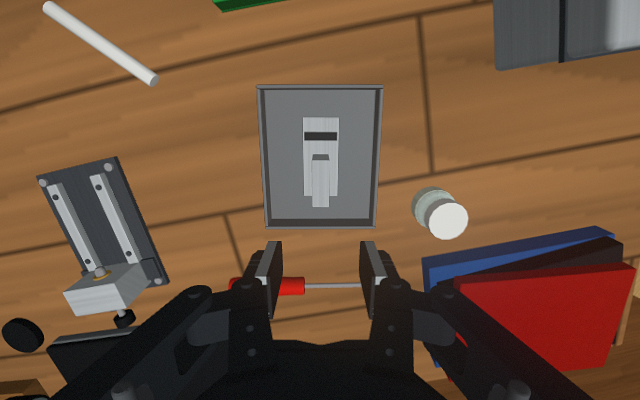

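The bar foot stands upright in the tray at (320,160). Next I look at the jig from close above.

Call:
step_arm(series=[[-8,-45,-6,0,0,-2,0.2],[-18,-90,-14,0,0,-4,0.2],[-28,-135,-22,0,0,-6,0.2],[-38,-180,-30,0,0,-8,0.2],[-46,-220,-40,0,0,-10,0.2],[-54,-260,-50,0,0,-10,0.2],[-60,-300,-54,0,0,-10,0.2],[-60,-300,-54,0,0,-10,0.2],[-60,-300,-54,0,0,-10,0.2],[-60,-300,-54,0,0,-10,0.2]])

```text
time_s: 12.3
tool_pos: [0.5791, 0.0131, 0.2379]
orientation: [-0.025, -3.139, -0.002]
force: [-0.5, -0.4, 0.0]
finger_gap: 0.051
finger_force: 0.0
```

```bash
cat >> h.py <<'E'
JIG=[box(-.09,.09,-.055,.055,0,.008),*STOP,box(-.075,.045,-.033,-.023,.008,.018),box(-.075,.045,.023,.033,.008,.018)]
def over(im,p,P,z=0,model=JIG):
    im=im.copy();c,s=np.cos(p[2]),np.sin(p[2]);M=np.array([[c,-s,0],[s,c,0],[0,0,1]])
    for b in model:
        q=proj("",b@M.T+[p[0],p[1],z],P).round().astype(int)
        for i in range(8):
            for k in(1,2,4):
                if not i&k: cv2.line(im,tuple(map(int,q[i])),tuple(map(int,q[i|k])),(255,0,0),1)
    return im
E
python3 - <<'E'
from h import *
P=camera_params("wrist");im=camera("wrist");v=near("jig","wrist",[.6,.026]);
p,l=fit(JIG,[v],[.6,.026,0]);print(p,l,sensors.get_state()["tool_pos"])
cv2.imwrite("pics/w5.png",cv2.resize(over(im,p,P)[60:330,140:500],None,fx=2,fy=2)[:,:,::-1]);cv2.imwrite("w5raw.png",im)
import pickle;pickle.dump(P,open("P5.pkl","wb"))
E
```

```text
[0.5988 0.0284 0.0168] 0.038 [0.57916434 0.01368908 0.23787883]
```

View pics/w5.png

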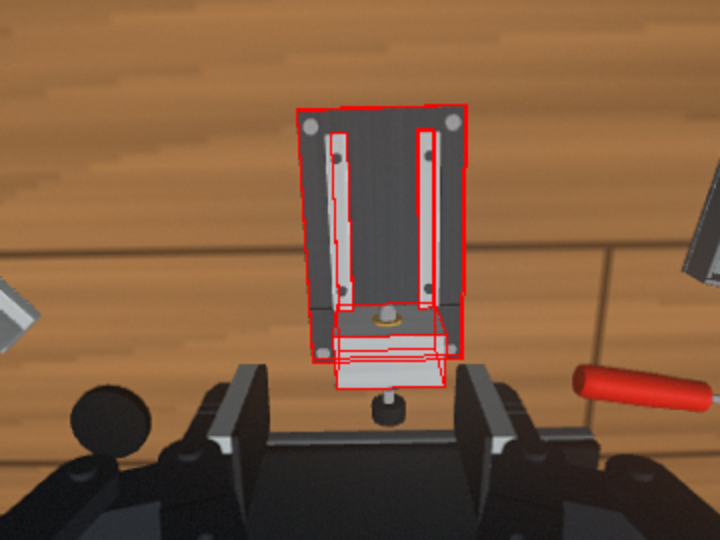

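The overlay fits the jig: base plate, inner rail edges and stop all line up. Next I refine it on the bright rails and plan the move to the round-tag foot.

```bash
python3 - <<'E'
from h import *
import pickle;P=pickle.load(open("P5.pkl","rb"));im=cv2.imread("w5raw.png").astype(float)
g=(im.min(2)>130).astype(np.float32)
roi=np.zeros((400,640),np.float32);p=[.5988,.0284,.0168]
c,s=np.cos(p[2]),np.sin(p[2]);M=np.array([[c,-s,0],[s,c,0],[0,0,1]])
q=proj("",box(-.082,.05,-.045,.045,.008,.008)@M.T+[p[0],p[1],0],P);cv2.fillConvexPoly(roi,cv2.convexHull(q.round().astype(np.int32)),1)
q=proj("",box(.03,.1,-.045,.045,.064,.064)@M.T+[p[0],p[1],0],P);cut=np.zeros_like(roi);cv2.fillConvexPoly(cut,cv2.convexHull(q.round().astype(np.int32)),1)
q=proj("",box(-.09,-.07,-.055,-.037,.008,.008)@M.T+[p[0],p[1],0],P)
m=g*roi*(1-cut);print(m.sum())
for w in(.010,.012,.014,.016):
    print(w,fit([box(-.075,.03,-.023-w,-.023,.008,.018),box(-.075,.03,.023,.023+w,.008,.018)],[(P,m)],p))
y=.7168;print(rel([.6289+.02*np.cos(y),-.2722+.02*np.sin(y),.13],y+np.pi))
E
```

```text
1726.0
0.01 (array([0.6002, 0.0286, 0.0068]), np.float64(0.472))
0.012 (array([0.6004, 0.0285, 0.0227]), np.float64(0.343))
0.014 (array([0.6001, 0.0283, 0.0156]), np.float64(0.266))
0.016 (array([0.6002, 0.0284, 0.0093]), np.float64(0.404))
(array([ -69. , -271.9,  107.5]), array([  0.1,  -0.1, -41.9]))
```

Call:
step_arm(series=[[-10,-42,0,0,0,-6,0.2],[-20,-84,0,0,0,-12,0.2],[-32,-126,10,0,0,-18,0.2],[-42,-168,30,0,0,-26,0.2],[-54,-210,55,0,0,-33,0.2],[-64,-248,80,0,0,-39,0.2],[-69,-272,100,0,0,-41.9,0.2],[-69,-272,107,0,0,-41.9,0.2],[-69,-272,107,0,0,-41.9,0.2],[-69,-272,107,0,0,-41.9,0.2]])

```text
time_s: 13.4
tool_pos: [0.6442, -0.2589, 0.1317]
orientation: [1.101, -2.942, -0.002]
force: [0.3, 0.2, 0.8]
finger_gap: 0.0515
finger_force: 0.0
```

```bash
python3 - <<'E'
from h import *
im=camera("wrist");P=camera_params("wrist");v=near("foot_round","wrist",[.629,-.272]);p,l=fit(FOOT,[v],[.629,-.272,.717]);print(p,l,v[1].sum())
cv2.imwrite("pics/w6.png",over(im,p,P,0,FOOT)[:,:,::-1])
print(rel([p[0]+.02*np.cos(p[2]),p[1]+.02*np.sin(p[2]),.039],p[2]+np.pi),sensors.get_state()["tool_pos"])
E
```

```text
[ 0.6307 -0.2697  0.7181] 0.018 4096.0
(array([-2.4,  1.4, 94. ]), array([-0.1,  0.1, -0.1])) [ 0.64476916 -0.25915393  0.13295817]
```

View pics/w6.png

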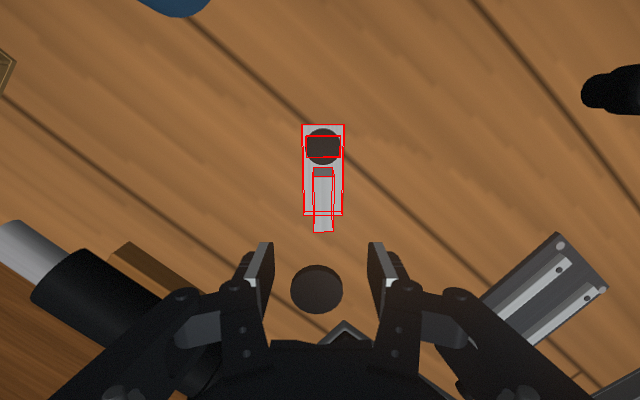

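The round-tag foot is well aligned at (323,175). I descend and grip.

Call:
step_arm(series=[[-2,1,30,0,0,0,0.2],[-2,1.2,60,0,0,0,0.2],[-2,1.2,82,0,0,0,0.2],[-2,1.2,92,0,0,0,0.2],[-2,1.2,92.5,0,0,0,0.2],[-2,1.2,92.5,0,0,0,-1],[-2,1.2,92.5,0,0,0,-1],[-2,1.2,92.5,0,0,0,-1],[-2,1.2,92.5,0,0,0,-1],[-2,1.2,92.5,0,0,0,-1],[-2,1.2,92.5,0,0,0,-1]])

```text
time_s: 14.6
tool_pos: [0.6455, -0.2585, 0.0411]
orientation: [-1.098, 2.941, -0.001]
force: [-1.0, 2.0, 4.8]
finger_gap: 0.0149
finger_force: 58.6
```

Call:
step_arm(series=[[0,0,-30,0,0,0,-1],[0,0,-70,0,0,0,-1],[0,0,-110,0,0,0,-1],[0,0,-120,0,0,0,-1],[0,0,-120,0,0,0,-1],[0,0,-120,0,0,0,-1]])

```text
time_s: 15.2
tool_pos: [0.6436, -0.2582, 0.1569]
orientation: [1.098, -2.941, -0.004]
force: [0.2, 0.7, -2.5]
finger_gap: 0.015
finger_force: 58.6
```

```bash
python3 - <<'E'
from h import *
s=sensors.get_state();print(s["tool_pos"])
M=Rn.from_rotvec(s["orientation"]).as_matrix();P=camera_params("wrist");im=camera("wrist");v=near("foot_round","wrist",s["tool_pos"][:2])
y=np.arctan2(M[1,0],M[0,0])-np.pi
z=s["tool_pos"][2]-.039
p,l=fit(FOOT,[v],[s["tool_pos"][0]-.02*np.cos(y),s["tool_pos"][1]-.02*np.sin(y),y],z=z);print("held",p,l,"tool yaw-pi",y)
d=p[:2]-s["tool_pos"][:2];c,s_=np.cos(y),np.sin(y);print("origin offset in foot-ish frame",d@np.array([c,s_]),d@np.array([-s_,c]))
J=np.array([.5995,.0284]);jy=.0165;u=np.array([np.cos(jy),np.sin(jy)])
for jx in(-.045,):
  print(rel([*(J+u*(jx+.02)),.17],jy+np.pi))
E
```

```text
[ 0.6435872  -0.25824257  0.15688716]
held [ 0.6275 -0.2696 -5.58  ] 0.16 tool yaw-pi -5.568697880453343
origin offset in foot-ish frame -0.019594476456969167 0.001961084189696574
(array([-135.6,  260.9,  -13.3]), array([ 0.3, -0.3, 40. ]))
```

Call:
step_arm(series=[[-20,38,-6,0,0,5,-1],[-40,76,-13,0,0,11,-1],[-60,114,-13,0,0,17,-1],[-80,153,-13,0,0,23,-1],[-100,192,-13,0,0,29,-1],[-120,230,-13,0.2,-0.2,35,-1],[-135.6,261,-13,0.3,-0.3,40,-1],[-135.6,261,-13,0.3,-0.3,40,-1],[-135.6,261,-13,0.3,-0.3,40,-1],[-135.6,261,-13,0.3,-0.3,40,-1]])

```text
time_s: 16.3
tool_pos: [0.5755, 0.0268, 0.1708]
orientation: [-0.025, 3.138, -0.004]
force: [-0.1, -0.0, -2.3]
finger_gap: 0.015
finger_force: 58.9
```

```bash
python3 - <<'E'
from h import *
s=sensors.get_state();print(s["tool_pos"])
J=np.array([.5995,.0284]);jy=.0165;u=np.array([np.cos(jy),np.sin(jy)])
im=camera("wrist");P=camera_params("wrist")
t=s["tool_pos"];M=Rn.from_rotvec(s["orientation"]).as_matrix();y=np.arctan2(-M[1,0],-M[0,0])
o=over(im,[*J,jy],P);o=over(o,[t[0]-.0196*np.cos(y),t[1]-.0196*np.sin(y),y],P,t[2]-.041,FOOT)
cv2.imwrite("pics/w7.png",cv2.resize(o[50:330,160:480],None,fx=2,fy=2)[:,:,::-1]);print(y)
print(rel([*(J-.03*u),.09],jy+np.pi),P["t"])
E
```

```text
[0.57547442 0.02679887 0.1708056 ]
0.016202830930623646
(array([ 6.5,  1.8, 81. ]), array([-0.2,  0.2, -0.1])) [-0.01685535 -0.57340843  0.15163821]
```

View pics/w7.png

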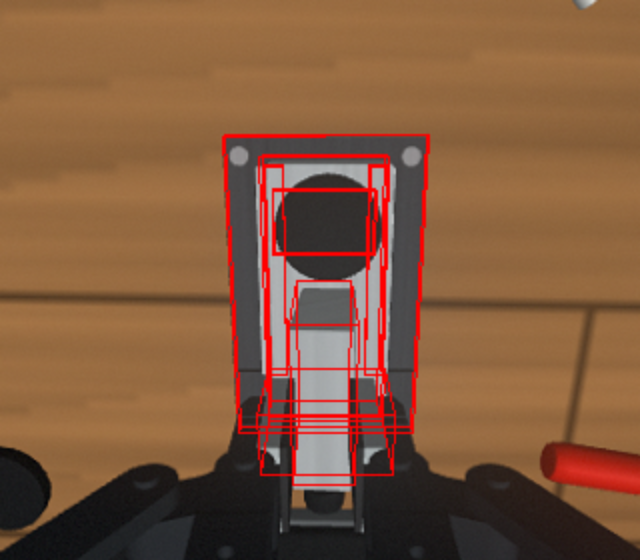

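The jig overlay fits. The held foot is laterally centred, with rib and tag at about (324,230) against the model's 324. Lowering to just above the bed.

Call:
step_arm(series=[[2,1,20,0,0,0,-1],[4,1.4,40,-0.1,0.1,0,-1],[6.5,1.8,60,-0.2,0.2,0,-1],[6.5,1.8,80,-0.2,0.2,0,-1],[6.5,1.8,95,-0.2,0.2,0,-1],[6.5,1.8,105,-0.2,0.2,0,-1],[6.5,1.8,105,-0.2,0.2,0,-1],[6.5,1.8,105,-0.2,0.2,0,-1]])

```text
time_s: 17.15
tool_pos: [0.5703, 0.0284, 0.0671]
orientation: [-0.024, 3.139, 0.002]
force: [0.3, 0.3, -0.6]
finger_gap: 0.0148
finger_force: 58.9
```

```bash
python3 - <<'E'
from h import *
P=camera_params("wrist");im=camera("wrist")
L=[];F=[]
for i in range(4):
    camera("wrist") if i else None;s=sensors.get_state();L.append(s["tool_pos"]);F.append(s["force"])
print(np.array(L).round(4),np.array(F).round(1))
t=np.mean(L,0);J=np.array([.5995,.0284]);jy=.0165
print(rel([*(J-.03*np.array([np.cos(jy),np.sin(jy)])),.049],jy+np.pi))
cv2.imwrite("pics/w8.png",cv2.resize(over(im,[*J,jy],P,0,JIG[:1])[20:320,160:480],None,fx=2,fy=2)[:,:,::-1])
E
```

```text
[[0.5707 0.0286 0.0677]
 [0.5708 0.0287 0.0679]
 [0.5708 0.0289 0.068 ]
 [0.5707 0.0289 0.0679]] [[ 0.4  0.5 -1. ]
 [ 0.3 -0.1 -1.4]
 [-0.8 -0.5 -1.8]
 [-0.8 -0.3 -1.9]]
(array([ 1.3, -1. , 18.9]), array([ 0.1,  0.2, -0. ]))
```

View pics/w8.png

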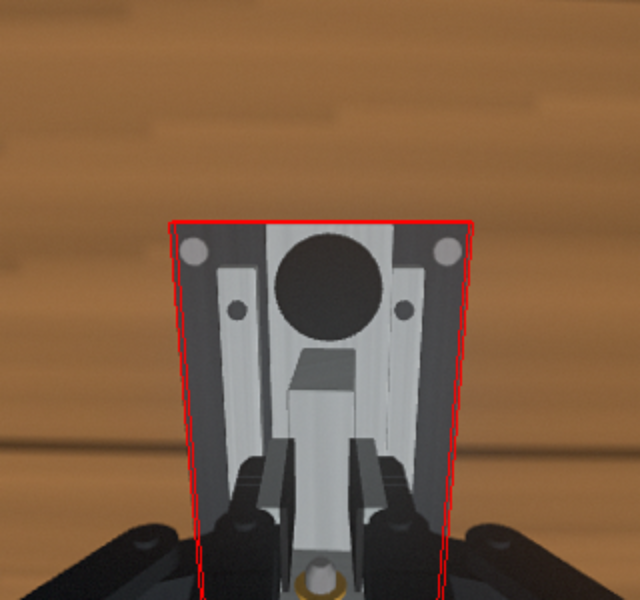

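The foot sits about 3° rolled in the grip: rib top centre at column 321, base centre at 328, rail centre at 321. I level it by turning the tool about its x axis before setting down.

Call:
step_arm(series=[[1,-0.5,0,1.6,0,0,-1],[1,-1,0,3.3,0,0,-1],[1,-1,3,3.3,0,0,-1],[1,-1,6,3.3,0,0,-1],[1,-1,6,3.3,0,0,-1],[1,-1,6,3.3,0,0,-1]])

```text
time_s: 17.95
tool_pos: [0.5687, 0.0279, 0.0606]
orientation: [-0.026, 3.138, -0.089]
force: [-0.3, -0.0, -2.0]
finger_gap: 0.0148
finger_force: 58.9
```

```bash
python3 - <<'E'
from h import *
P=camera_params("wrist");im=camera("wrist")
s=sensors.get_state();print(s["tool_pos"],s["force"].round(1),s["moment"].round(2))
cv2.imwrite("pics/w9.png",cv2.resize(im[20:320,160:480],None,fx=2,fy=2)[:,:,::-1])
E
```

```text
[0.56882299 0.02785251 0.06073807] [ 0.7  0.2 -2. ] [ 0.08 -0.02 -0.02]
```

View pics/w9.png

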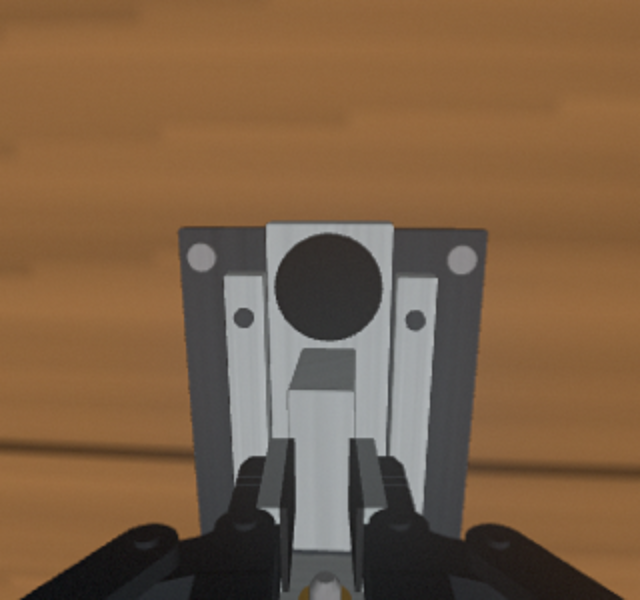

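The foot (266–393) is now centred between the rails (263–398). Lowering to contact.

Call:
step_arm(series=[[0,0,3,0,0,0,-1],[0,0,6,0,0,0,-1],[0,0,8,0,0,0,-1],[0,0,9,0,0,0,-1],[0,0,9,0,0,0,-1],[0,0,9,0,0,0,-1]])

```text
time_s: 18.6
tool_pos: [0.569, 0.0275, 0.0519]
orientation: [-0.026, 3.138, -0.088]
force: [0.7, -0.3, -1.7]
finger_gap: 0.0144
finger_force: 58.9
```

Call:
step_arm(series=[[0,0,1,0,0,0,-1],[0,0,1.5,0,0,0,-1],[0,0,1.5,0,0,0,-1]])

```text
time_s: 18.9
tool_pos: [0.5689, 0.0274, 0.0504]
orientation: [-0.026, 3.138, -0.089]
force: [-0.7, 0.0, -1.4]
finger_gap: 0.0151
finger_force: 58.9
```

Call:
step_arm(series=[[0,0,0.7,0,0,0,-1],[0,0,1,0,0,0,-1],[0,0,1,0,0,0,-1]])

```text
time_s: 19.2
tool_pos: [0.5689, 0.0273, 0.0493]
orientation: [-0.026, 3.138, -0.089]
force: [0.6, -0.5, -1.2]
finger_gap: 0.015
finger_force: 58.9
```

Call:
step_arm(series=[[0,0,0.7,0,0,0,-1],[0,0,1,0,0,0,-1],[0,0,1,0,0,0,-1]])

```text
time_s: 19.5
tool_pos: [0.569, 0.0273, 0.0484]
orientation: [-0.026, 3.138, -0.088]
force: [1.2, 0.9, -1.8]
finger_gap: 0.0149
finger_force: 58.9
```

Call:
step_arm(series=[[0,0,0.7,0,0,0,-1],[0,0,1,0,0,0,-1],[0,0,1,0,0,0,-1]])

```text
time_s: 19.8
tool_pos: [0.5691, 0.0275, 0.0481]
orientation: [-0.026, 3.137, -0.088]
force: [-2.5, 1.0, 5.6]
finger_gap: 0.0149
finger_force: 60.0
```

Call:
step_arm(series=[[0,0,0.7,0,0,0,-1],[0,0,0.7,0,0,0,-1],[0,0,0.7,0,0,0,-1]])

```text
time_s: 20.1
tool_pos: [0.5692, 0.0276, 0.0481]
orientation: [-0.026, 3.137, -0.087]
force: [-3.6, 1.4, 8.2]
finger_gap: 0.0151
finger_force: 60.7
```

On the bed with light contact. Sliding slowly towards the plunger.

Call:
step_arm(series=[[-2,0,0,0,0,0,-1],[-5,0,0,0,0,0,-1],[-8,0,0,0,0,0,-1],[-11,0,0,0,0,0,-1],[-14,0,0,0,0,0,-1],[-17,0,0,0,0,0,-1],[-20,0,0,0,0,0,-1],[-23,0,0,0,0,0,-1],[-25,0,0,0,0,0,-1],[-27,0,0,0,0,0,-1],[-28,0,0,0,0,0,-1],[-28,0,0,0,0,0,-1]])

```text
time_s: 21.3
tool_pos: [0.5957, 0.0281, 0.0489]
orientation: [-0.026, 3.139, -0.087]
force: [-7.8, 2.1, 15.6]
finger_gap: 0.0146
finger_force: 62.7
```

```bash
python3 - <<'E'
from h import *
s=sensors.get_state();t=s["tool_pos"];jy=.0165;d=t[:2]-[.5995,.0284];print("jig xy of tcp",d@[np.cos(jy),np.sin(jy)],d@[-np.sin(jy),np.cos(jy)],s["force"].round(1),s["moment"].round(2))
print(rel(t,jy+np.pi))
E
```

```text
jig xy of tcp -0.00378156338171544 -0.00026852746397073684 [-7.8  2.1 15.6] [ 0.21  1.85 -0.12]
(array([0., 0., 0.]), array([-3.2,  0.1,  0. ]))
```

Call:
step_arm(series=[[-1,0,-0.4,0,0,0,-1],[-2,0,-0.6,0,0,0,-1],[-3,0,-0.6,0,0,0,-1],[-4,0,-0.6,0,0,0,-1],[-5,0,-0.6,0,0,0,-1],[-6,0,-0.6,0,0,0,-1],[-6,0,-0.6,0,0,0,-1],[-6,0,-0.6,0,0,0,-1]])

```text
time_s: 22.1
tool_pos: [0.6012, 0.0281, 0.0492]
orientation: [-0.027, 3.14, -0.088]
force: [-8.5, 1.5, 15.0]
finger_gap: 0.0149
finger_force: 62.6
```

Call:
step_arm(series=[[-1,0,0,0,0,0,-1],[-2,0,0,0,0,0,-1],[-3,0,0,0,0,0,-1],[-4,0,0,0,0,0,-1],[-4,0,0,0,0,0,-1],[-4,0,0,0,0,0,-1]])

```text
time_s: 22.7
tool_pos: [0.6057, 0.0282, 0.049]
orientation: [-0.026, 3.139, -0.088]
force: [-7.0, 1.3, 12.5]
finger_gap: 0.015
finger_force: 62.3
```

Call:
step_arm(series=[[-0.7,0,-0.2,0,0,0,-1],[-1.4,0,-0.3,0,0,0,-1],[-2.1,0,-0.3,0,0,0,-1],[-2.8,0,-0.3,0,0,0,-1],[-3.5,0,-0.3,0,0,0,-1],[-4,0,-0.3,0,0,0,-1],[-4,0,-0.3,0,0,0,-1],[-4,0,-0.3,0,0,0,-1]])

```text
time_s: 23.5
tool_pos: [0.6078, 0.0281, 0.0491]
orientation: [0.027, -3.138, 0.088]
force: [-10.6, 0.4, 15.2]
finger_gap: 0.0152
finger_force: 62.6
```

Call:
step_arm(series=[[-0.7,0,0,0,0,0,-1],[-1.4,0,0,0,0,0,-1],[-2.1,0,0,0,0,0,-1],[-2.8,0,0,0,0,0,-1],[-3.5,0,0,0,0,0,-1],[-3.5,0,0,0,0,0,-1],[-3.5,0,0,0,0,0,-1]])

```text
time_s: 24.2
tool_pos: [0.6098, 0.0282, 0.0496]
orientation: [0.027, -3.135, 0.088]
force: [-14.4, 2.3, 20.4]
finger_gap: 0.0149
finger_force: 63.3
```

Call:
step_arm(series=[[-0.8,0,-0.4,0,0,0,-1],[-1.6,0,-0.8,0,0,0,-1],[-2.4,0,-0.8,0,0,0,-1],[-3.2,0,-0.8,0,0,0,-1],[-4,0,-0.8,0,0,0,-1],[-4,0,-0.8,0,0,0,-1],[-4,0,-0.8,0,0,0,-1]])

```text
time_s: 24.9
tool_pos: [0.6132, 0.0282, 0.0496]
orientation: [0.027, -3.133, 0.088]
force: [-14.1, 2.0, 16.7]
finger_gap: 0.0149
finger_force: 62.9
```

```bash
python3 - <<'E'
from h import *
s=sensors.get_state();print(s["tool_pos"],s["force"].round(1),s["moment"].round(2));print(rel(s["tool_pos"],.0165+np.pi))
camera("wrist");v=near("foot_round","wrist",[.6,.028]);t=s["tool_pos"]
FT=[FOOT[0]]
print(fit(FOOT,[v],[t[0]-.02,t[1],.0165],z=.008),v[1].sum(),onz("wrist",[np.argwhere(v[1]>0)[:,::-1].min(0)*[0,1]+[320,0]],.020)[0].round(4))
E
```

```text
[0.61320749 0.02823192 0.04958267] [-14.1   2.   16.7] [ 0.11  3.41 -0.21]
(array([0., 0., 0.]), array([-3.2, -0.4,  0. ]))
(array([0.5909, 0.0276, 0.0536]), np.float64(0.097)) 8588.0 [0.5452 0.0248 0.02  ]
```

Call:
step_arm(series=[[-0.8,0,-0.3,0,0,0,-1],[-1.6,0,-0.6,0,0,0,-1],[-2.4,0,-0.6,0,0,0,-1],[-3.2,0,-0.6,0,0,0,-1],[-4,0,-0.6,0,0,0,-1],[-4,0,-0.6,0,0,0,-1],[-4,0,-0.6,0,0,0,-1]])

```text
time_s: 25.7
tool_pos: [0.6165, 0.0283, 0.0498]
orientation: [0.027, -3.132, 0.088]
force: [-15.8, 0.9, 16.7]
finger_gap: 0.0153
finger_force: 62.7
```

Call:
step_arm(series=[[-0.8,0,-0.2,0,0,0,-1],[-1.6,0,-0.4,0,0,0,-1],[-2.4,0,-0.4,0,0,0,-1],[-3,0,-0.4,0,0,0,-1],[-3,0,-0.4,0,0,0,-1],[-3,0,-0.4,0,0,0,-1]])

```text
time_s: 26.3
tool_pos: [0.6183, 0.0283, 0.0499]
orientation: [0.027, -3.13, 0.088]
force: [-17.1, 2.4, 17.1]
finger_gap: 0.0149
finger_force: 62.8
```

Call:
step_arm(series=[[-0.6,0,-0.3,0,0,0,-1],[-1.2,0,-0.5,0,0,0,-1],[-1.8,0,-0.5,0,0,0,-1],[-2,0,-0.5,0,0,0,-1],[-2,0,-0.5,0,0,0,-1]])

```text
time_s: 26.8
tool_pos: [0.6185, 0.0283, 0.0499]
orientation: [0.027, -3.126, 0.088]
force: [-21.2, 0.8, 18.2]
finger_gap: 0.0146
finger_force: 62.9
```

Call:
step_arm(series=[[-0.6,0,-0.2,0,0,0,-1],[-1.2,0,-0.3,0,0,0,-1],[-1.8,0,-0.3,0,0,0,-1],[-2,0,-0.3,0,0,0,-1],[-2,0,-0.3,0,0,0,-1]])

```text
time_s: 27.3
tool_pos: [0.6186, 0.0284, 0.0499]
orientation: [0.027, -3.122, 0.088]
force: [-24.4, 1.7, 19.7]
finger_gap: 0.0148
finger_force: 63.2
```

```bash
python3 - <<'E'
from h import *
P=camera_params("wrist");im=camera("wrist");v=near("foot_round","wrist",[.6,.028]);m=v[1]
# bright rear edge of base along columns near the middle
g=im.astype(int).min(2);R=[]
for c in range(300,345,3):
    col=g[:200,c];d=np.diff(col);R.append((c,int(np.argmax(d[10:])+10)))
print(R)
e=onz("wrist",[[c,r_+1] for c,r_ in R],.020,P);jy=.0165;d=e[:,:2]-[.5995,.0284];print("rear edge jig x",(d@[np.cos(jy),np.sin(jy)]).round(4))
# plate rear edge for reference
R=[]
for c in (255,262,268,275,365,372,378,385):
    col=im.astype(int).sum(2)[:200,c]; R.append((c,int(np.argmin(np.diff(col)))+1))
e=onz("wrist",R,.008,P);d=e[:,:2]-[.5995,.0284];print(R,"plate rear jig x",(d@[np.cos(jy),np.sin(jy)]).round(4))
print(fit(FOOT,[v],[.5995,.0284,.0165],z=.008))
s=sensors.get_state();print(s["force"].round(1),s["moment"].round(2),rel(s["tool_pos"],jy+np.pi))
E
```

```text
[(300, 175), (303, 178), (306, 180), (309, 182), (312, 183), (315, 184), (318, 185), (321, 185), (324, 185), (327, 185), (330, 184), (333, 183), (336, 181), (339, 179), (342, 124)]
rear edge jig x [-0.0155 -0.0136 -0.0122 -0.0109 -0.0103 -0.0096 -0.009  -0.009  -0.009
 -0.0091 -0.0098 -0.0105 -0.0119 -0.0132 -0.0481]
[(255, 81), (262, 57), (268, 148), (275, 100), (365, 56), (372, 100), (378, 103), (385, 56)] plate rear jig x [-0.0753 -0.0896 -0.0322 -0.0635 -0.0896 -0.0635 -0.0616 -0.0896]
(array([0.5955, 0.0277, 0.0504]), np.float64(0.096))
[-24.4   1.3  19.8] [ 0.07  5.55 -0.38] (array([0., 0., 0.]), array([-3.2, -1.1,  0.1]))
```

```bash
cat > m.py <<'E'
from h import *
from scipy.optimize import least_squares
def edges(show=True):
    P=camera_params("wrist");im=camera("wrist").astype(float)
    a=im[:,316:327].mean((1,2));d=np.abs(np.gradient(cv2.GaussianBlur(a.reshape(-1,1),(1,3),0).ravel()))
    E=[]
    for i in range(20,330):
        if d[i]>4 and d[i]>=d[i-1] and d[i]>d[i+1]:
            o=.5*(d[i-1]-d[i+1])/(d[i-1]-2*d[i]+d[i+1]);E.append((round(i+o,2),round(a[max(i-4,0)]),round(a[i+4])))
    return P,E
if __name__=="__main__":
    P,E=edges();print(E)
    jy=.0165;u=np.array([np.cos(jy),np.sin(jy)])
    X={"rear":(-.045,.012),"tagrear":(-.042,.015),"tagfront":(-.008,.015),"ribbot":(-.005,.012),"ribtop":(-.005,.052)}
    for x in(0,-.003):
        print(x,{k:proj("",[*(np.array([.5995,.0284])+u*(a+x)),.008+z],P)[0].round(1) for k,(a,z) in X.items()})
E
python3 m.py
```

```text
[(np.float64(56.18), 96, 65), (np.float64(125.45), 70, 173), (np.float64(130.8), 173, 47), (np.float64(185.35), 53, 132), (np.float64(188.93), 68, 98), (np.float64(214.76), 100, 169), (np.float64(291.31), 167, 101), (np.float64(295.79), 92, 174)]
0 {'rear': array([324.3, 130.1]), 'tagrear': array([324. , 135.3]), 'tagfront': array([323.8, 188.7]), 'ribbot': array([324. , 191.9]), 'ribtop': array([320.6, 212. ])}
-0.003 {'rear': array([324.3, 125.2]), 'tagrear': array([324.1, 130.4]), 'tagfront': array([323.8, 184.2]), 'ribbot': array([324. , 187.5]), 'ribtop': array([320.6, 206.6])}
```

```bash
cat >> m.py <<'E'
    vals=[e[0] for e in E]
    jig=[(-.09,.008),(.045,.064)]
    foot=[(-.045,.012),(-.042,.015),(-.008,.015),(-.005,.012),(-.005,.052),(.045,.052)]
    def rows(p,lift=None):
        fx,pit,cx,cz,cr=p;c,s=np.cos(pit),np.sin(pit)      # pit>0: nose down
        F=np.array([[c*a+s*z,-s*a+c*z] for a,z in foot]);b=min(-s*a for a in(-.045,.045));F[:,1]+=.008-b;F[:,0]+=fx
        A=np.vstack([jig,F]);W=np.c_[np.array([.5995,.0284])+A[:,:1]*u+np.outer([cx]*len(A),u),A[:,1]+cz]
        Q=dict(P);R=np.array(P["R"]);t=np.array(P["t"]);rx=Rn.from_rotvec([cr,0,0]).as_matrix();Q["R"]=rx@R;Q["t"]=rx@t
        return proj("",W,Q)[:,1]
    if len(vals)==8:
        obs=np.array([vals[0],vals[7],*vals[1:7]])
        f=lambda p:np.r_[(rows(p)-obs)/.4,p[2]/.0015,p[3]/.0015,p[4]/.004]
        o=least_squares(f,[0,0,0,0,0],x_scale=[.001,.01,.001,.001,.01]);C=np.sqrt(np.diag(np.linalg.inv(o.jac.T@o.jac)))
        print("foot jig x mm %.2f+-%.2f pitch deg %.2f+-%.2f"%(o.x[0]*1e3,C[0]*1e3,np.degrees(o.x[1]),np.degrees(C[1])),o.x[2:].round(4),(rows(o.x)-obs).round(2))
    s=sensors.get_state();print(s["time_s"],s["tool_pos"].round(4),s["force"].round(1),rel(s["tool_pos"],jy+np.pi)[1])
E
python3 m.py
```

```text
[(np.float64(56.2), 97, 65), (np.float64(125.47), 71, 173), (np.float64(130.8), 173, 47), (np.float64(185.35), 54, 131), (np.float64(188.92), 69, 98), (np.float64(214.76), 99, 169), (np.float64(291.31), 167, 102), (np.float64(295.79), 92, 173)]
0 {'rear': array([324.3, 130.1]), 'tagrear': array([324. , 135.3]), 'tagfront': array([323.8, 188.7]), 'ribbot': array([324. , 191.9]), 'ribtop': array([320.6, 212. ])}
-0.003 {'rear': array([324.3, 125.2]), 'tagrear': array([324.1, 130.4]), 'tagfront': array([323.8, 184.2]), 'ribbot': array([324. , 187.5]), 'ribtop': array([320.6, 206.6])}
foot jig x mm -4.59+-0.29 pitch deg 5.36+-0.36 [ 0.0001 -0.0014  0.0001] [-0.06  0.06 -0.08  0.45  0.09 -0.66 -0.1   0.26]
27.5 [0.6186 0.0284 0.0499] [-24.5   1.7  20.3] [-3.2 -1.1  0.1]
```

The edge fit shows the foot pitched about 5° nose-down: friction on the bed tipped it in the grip, so only the rib top meets the stop. I'll back it off past the plunger, level it, let it sit flat and regrip lower.

Call:
step_arm(series=[[3,0,0,0,0,0,-1],[6,0,0,0,-1,0,-1],[9,0,0,0,-2,0,-1],[12,0,0,0,-3,0,-1],[15,0,0,0,-4,0,-1],[18,0,0,0,-4.5,0,-1],[21,0,0,0,-4.5,0,-1],[24,0,0,0,-4.5,0,-1],[27,0,0,0,-4.5,0,-1],[30,0,0,0,-4.5,0,-1],[30,0,0,0,-4.5,0,-1],[30,0,0,0,-4.5,0,-1]])

```text
time_s: 28.7
tool_pos: [0.6, 0.0279, 0.0507]
orientation: [-0.028, 3.058, -0.085]
force: [-0.3, 0.0, -0.9]
finger_gap: 0.0148
finger_force: 60.1
```

```bash
python3 m.py
```

```text
[(np.float64(79.42), 98, 67), (np.float64(127.56), 69, 171), (np.float64(132.78), 174, 46), (np.float64(186.91), 53, 98), (np.float64(190.57), 128, 96), (np.float64(214.56), 98, 171), (np.float64(292.95), 168, 80), (np.float64(297.45), 116, 96), (np.float64(300.45), 69, 94), (np.float64(317.87), 93, 175)]
0 {'rear': array([324.4, 156.4]), 'tagrear': array([324.2, 162.3]), 'tagfront': array([323.9, 212. ]), 'ribbot': array([324.1, 214.2]), 'ribtop': array([320.8, 245.6])}
-0.003 {'rear': array([324.4, 151.7]), 'tagrear': array([324.2, 157.6]), 'tagfront': array([324. , 207.9]), 'ribbot': array([324.1, 210.1]), 'ribtop': array([320.8, 240.9])}
28.75 [0.6    0.0279 0.0506] [ 0.3 -0.4 -0.9] [-3.2  4.7  0.1]
```

Call:
step_arm(series=[[0,0,0.7,0,0,0,-1],[0,0,1.2,0,0,0,-1],[0,0,1.2,0,0,0,-1]])

```text
time_s: 29.05
tool_pos: [0.6007, 0.028, 0.0497]
orientation: [-0.029, 3.057, -0.085]
force: [1.7, 0.3, 1.0]
finger_gap: 0.015
finger_force: 60.5
```

Call:
step_arm(series=[[0,0,0,0,0,0,-0.3],[0,0,0,0,0,0,-0.3],[0,0,0,0,0,0,-0.2],[0,0,0,0,0,0,-0.2],[0,0,0,0,0,0,-0.2]])

```text
time_s: 29.55
tool_pos: [0.5993, 0.0278, 0.0489]
orientation: [-0.028, 3.06, -0.085]
force: [0.2, 0.0, 0.1]
finger_gap: 0.0342
finger_force: 0.0
```

```bash
python3 m.py; python3 - <<'E'
from h import *
s=sensors.get_state();t=s["tool_pos"];jy=.0165;J=np.array([.5995,.0284]);u=np.array([np.cos(jy),np.sin(jy)]);a=(t[:2]-J)@u
print(a,rel([*(J+a*u),.044],jy+np.pi))
E
```

```text
[(np.float64(80.38), 98, 67), (np.float64(127.67), 68, 178), (np.float64(133.02), 172, 46), (np.float64(187.09), 52, 95), (np.float64(190.52), 104, 97), (np.float64(216.89), 98, 169), (np.float64(292.28), 168, 107), (np.float64(296.07), 160, 86), (np.float64(300.22), 107, 95), (np.float64(303.33), 71, 95), (np.float64(320.99), 93, 175)]
0 {'rear': array([324.5, 158.3]), 'tagrear': array([324.3, 164.3]), 'tagfront': array([324. , 214.2]), 'ribbot': array([324.2, 216.3]), 'ribtop': array([320.9, 248.4])}
-0.003 {'rear': array([324.5, 153.5]), 'tagrear': array([324.3, 159.5]), 'tagfront': array([324. , 210.1]), 'ribbot': array([324.2, 212.3]), 'ribtop': array([320.9, 243.7])}
29.6 [0.5994 0.0278 0.049 ] [ 0.3 -0.1 -0.1] [-3.2  4.6  0.1]
-0.0001544127795354367 (array([0.4, 0.9, 4.9]), array([-3.2,  4.6,  0.1]))
```

Call:
step_arm(series=[[0,0.5,0,-1.6,2.3,0,-0.2],[-0.5,0.9,1,-3.2,4.6,0,-0.2],[-0.5,0.9,3,-3.2,4.6,0,-0.2],[-0.5,0.9,5,-3.2,4.6,0,-0.2],[-0.5,0.9,5,-3.2,4.6,0,-0.2],[-0.5,0.9,5,-3.2,4.6,0,-0.2]])

```text
time_s: 30.2
tool_pos: [0.5998, 0.0287, 0.0439]
orientation: [0.03, -3.141, 0.001]
force: [0.1, -0.4, 0.1]
finger_gap: 0.0341
finger_force: 0.0
```

```bash
sed -i 's/    if len(vals)==8:/    import sys\n    if len(sys.argv)>1: vals=[vals[int(i)] for i in sys.argv[1].split(",")]\n    if len(vals)==8:/' m.py; python3 m.py 0,1,2,3,4,5,6,-1; python3 - <<'E'
from h import *
im=camera("wrist").astype(float)
for r_ in (140,160,175): 
    a=im[r_,230:410].mean(1); d=np.gradient(a); print(r_,[(i+230,round(d[i])) for i in range(2,178) if abs(d[i])>12 and abs(d[i])>=abs(d[i-1]) and abs(d[i])>abs(d[i+1])])
E
```

```text
[(np.float64(85.45), 98, 67), (np.float64(130.48), 69, 171), (np.float64(135.85), 172, 47), (np.float64(190.43), 52, 161), (np.float64(194.32), 62, 93), (np.float64(216.52), 95, 168), (np.float64(298.02), 167, 137), (np.float64(304.17), 136, 75), (np.float64(308.47), 109, 95), (np.float64(311.47), 67, 90), (np.float64(329.33), 88, 172)]
0 {'rear': array([320.7, 161.1]), 'tagrear': array([320.7, 166.9]), 'tagfront': array([320.6, 218.6]), 'ribbot': array([320.6, 221.1]), 'ribtop': array([320.5, 250. ])}
-0.003 {'rear': array([320.7, 156.3]), 'tagrear': array([320.7, 162. ]), 'tagfront': array([320.6, 214.3]), 'ribbot': array([320.6, 216.9]), 'ribtop': array([320.5, 244.9])}
foot jig x mm -18.53+-0.30 pitch deg 0.00+-0.35 [ 0.0002 -0.0014  0.0006] [-0.02  0.02  0.02  0.16  0.2  -0.54 -0.08  0.22]
30.25 [0.6    0.0287 0.0441] [ 1.1 -0.1 -0.6] [-0.   0.   0.1]
140 [(236, -18), (261, 51), (267, -43), (275, 49), (283, -36), (286, 44), (303, -51), (335, 54), (351, -53), (358, 34), (365, -51), (374, 45), (380, -55), (404, 19)]
160 [(238, -16), (262, 51), (284, -37), (287, 53), (291, -69), (346, 67), (351, -52), (357, 35), (379, -52), (403, 14)]
175 [(239, -17), (263, 52), (285, -46), (288, 54), (294, -67), (344, 58), (350, -55), (357, 39), (378, -53), (401, 17)]
```

Foot lies flat (pitch 0.0°, jig x −18.5 mm) between the rails. Regripping.

Call:
step_arm(series=[[0,0,0,0,0,0,-0.6],[0,0,0,0,0,0,-1],[0,0,0,0,0,0,-1],[0,0,0,0,0,0,-1],[0,0,0,0,0,0,-1]])

```text
time_s: 30.8
tool_pos: [0.6006, 0.0286, 0.0446]
orientation: [-0.029, 3.141, -0.001]
force: [-0.9, 0.1, 4.5]
finger_gap: 0.0156
finger_force: 59.9
```

```bash
python3 m.py 0,1,2,3,4,5,6,-1|tail -2
```

```text
foot jig x mm -18.21+-0.30 pitch deg 0.00+-0.35 [ 0.0002 -0.0015  0.0009] [ 0.03 -0.05 -0.03  0.18  0.1  -0.5  -0.1   0.37]
30.85 [0.6006 0.0286 0.0446] [-0.9  1.2  5.3] [-0.   0.   0.1]
```

Call:
step_arm(series=[[-1,0,-0.3,0,0,0,-1],[-2,0,-0.4,0,0,0,-1],[-3,0,-0.4,0,0,0,-1],[-4,0,-0.5,0,0,0,-1],[-5,0,-0.5,0,0,0,-1],[-6,0,-0.5,0,0,0,-1],[-6,0,-0.5,0,0,0,-1],[-6,0,-0.5,0,0,0,-1]])

```text
time_s: 31.65
tool_pos: [0.605, 0.0285, 0.0447]
orientation: [0.029, -3.139, 0.001]
force: [-5.2, -0.9, 7.1]
finger_gap: 0.0161
finger_force: 60.2
```

Call:
step_arm(series=[[-1,0,0,0,0,0,-1],[-2,0,0,0,0,0,-1],[-3,0,0,0,-0.1,0,-1],[-4,0,0,0,-0.2,0,-1],[-5,0,0,0,-0.3,0,-1],[-5,0,0,0,-0.3,0,-1],[-5,0,0,0,-0.3,0,-1]])

```text
time_s: 32.35
tool_pos: [0.6076, 0.0285, 0.0447]
orientation: [0.029, -3.14, 0.001]
force: [-10.6, -0.5, 12.1]
finger_gap: 0.016
finger_force: 60.9
```

```bash
python3 m.py 0,1,2,3,4,5,6,-1|tail -2
```

```text
foot jig x mm -11.67+-0.29 pitch deg 0.53+-0.35 [ 0.0001 -0.0013  0.0013] [ 0.04 -0.06  0.15  0.18  0.05 -0.68 -0.18  0.48]
32.4 [0.6077 0.0284 0.0447] [-11.2   0.1  12.2] [-0.  -0.1  0.1]
```

Call:
step_arm(series=[[-1,0,-0.4,0,-0.1,0,-1],[-2,0,-0.8,0,-0.2,0,-1],[-3,0,-1,0,-0.3,0,-1],[-4,0,-1,0,-0.4,0,-1],[-5,0,-1,0,-0.4,0,-1],[-6,0,-1,0,-0.4,0,-1],[-6,0,-1,0,-0.4,0,-1],[-6,0,-1,0,-0.4,0,-1]])

```text
time_s: 33.2
tool_pos: [0.6122, 0.0285, 0.0447]
orientation: [-0.029, 3.139, -0.001]
force: [-12.1, -0.4, 10.9]
finger_gap: 0.0156
finger_force: 60.7
```

```bash
python3 m.py 0,1,2,3,4,5,6,-1|tail -2
```

```text
foot jig x mm -7.37+-0.29 pitch deg 0.65+-0.34 [ 0.0001 -0.0015  0.0001] [-0.07  0.08  0.05  0.25  0.14 -0.59 -0.05  0.17]
33.25 [0.6122 0.0285 0.0447] [-11.4  -0.4  10.3] [-0.   0.1  0.1]
```

Call:
step_arm(series=[[-1,0,-0.2,0,-0.2,0,-1],[-2,0,-0.4,0,-0.3,0,-1],[-3,0,-0.6,0,-0.5,0,-1],[-4,0,-0.8,0,-0.6,0,-1],[-5,0,-0.8,0,-0.7,0,-1],[-5,0,-0.8,0,-0.7,0,-1],[-5,0,-0.8,0,-0.7,0,-1]])

```text
time_s: 33.95
tool_pos: [0.6159, 0.0286, 0.0447]
orientation: [-0.029, 3.13, -0.001]
force: [-13.5, -0.2, 8.5]
finger_gap: 0.016
finger_force: 60.5
```

Call:
step_arm(series=[[-0.7,0,-0.2,0,-0.1,0,-1],[-1.4,0,-0.3,0,-0.2,0,-1],[-2.1,0,-0.4,0,-0.3,0,-1],[-2.8,0,-0.5,0,-0.4,0,-1],[-3.5,0,-0.5,0,-0.4,0,-1],[-3.5,0,-0.5,0,-0.4,0,-1],[-3.5,0,-0.5,0,-0.4,0,-1]])

```text
time_s: 34.65
tool_pos: [0.6184, 0.0286, 0.0447]
orientation: [-0.029, 3.125, -0.001]
force: [-14.9, -0.3, 7.8]
finger_gap: 0.0159
finger_force: 60.4
```

```bash
python3 m.py|tail -8; python3 m.py 0,1,2,3,4,5,6,-1|tail -2
```

```text
[(np.float64(51.38), 96, 65), (np.float64(127.72), 70, 175), (np.float64(133.29), 166, 48), (np.float64(188.33), 52, 137), (np.float64(192.01), 70, 94), (np.float64(215.35), 95, 168), (np.float64(295.83), 166, 90), (np.float64(301.7), 91, 174)]
0 {'rear': array([321.4, 129.8]), 'tagrear': array([321.4, 135.5]), 'tagfront': array([321.2, 190.4]), 'ribbot': array([321.2, 193.5]), 'ribtop': array([321.3, 217.4])}
-0.003 {'rear': array([321.4, 124.7]), 'tagrear': array([321.4, 130.3]), 'tagfront': array([321.2, 185.8]), 'ribbot': array([321.2, 189. ]), 'ribtop': array([321.3, 211.9])}
foot jig x mm -1.24+-0.29 pitch deg 0.48+-0.34 [ 0.0001 -0.0014 -0.    ] [-0.07  0.09  0.16  0.24  0.   -0.6  -0.04  0.19]
34.7 [0.6184 0.0286 0.0447] [-14.7  -0.3   7.4] [-0.1  0.9  0.1]
foot jig x mm -1.24+-0.29 pitch deg 0.48+-0.34 [ 0.0001 -0.0014 -0.    ] [-0.08  0.09  0.16  0.24  0.02 -0.61 -0.04  0.19]
34.75 [0.6184 0.0286 0.0447] [-14.9  -0.5   8.3] [-0.1  0.9  0.1]
```

1.2 mm to go. Pressing on gently, without more counter-pitch.

Call:
step_arm(series=[[-0.6,0,0,0,0,0,-1],[-1.2,0,0,0,0,0,-1],[-1.8,0,0,0,0,0,-1],[-2,0,0,0,0,0,-1],[-2,0,0,0,0,0,-1]])

```text
time_s: 35.25
tool_pos: [0.6192, 0.0286, 0.0447]
orientation: [-0.029, 3.127, -0.001]
force: [-16.6, 0.3, 10.9]
finger_gap: 0.0158
finger_force: 60.7
```

Call:
step_arm(series=[[-0.6,0,0,0,0,0,-1],[-1.2,0,0,0,0,0,-1],[-1.8,0,0,0,0,0,-1],[-2.5,0,0,0,0,0,-1],[-2.5,0,0,0,0,0,-1],[-2.5,0,0,0,0,0,-1]])

```text
time_s: 35.85
tool_pos: [0.6192, 0.0286, 0.0447]
orientation: [-0.029, 3.132, -0.001]
force: [-22.1, -0.1, 15.3]
finger_gap: 0.016
finger_force: 61.2
```

```bash
python3 m.py 0,1,2,3,4,5,6,-1|tail -2
```

```text
foot jig x mm -0.33+-0.28 pitch deg 0.48+-0.34 [ 0.0001 -0.0014  0.0004] [-0.04  0.04  0.11  0.2   0.14 -0.65 -0.09  0.26]
35.9 [0.6192 0.0287 0.0447] [-22.4  -0.9  15.1] [-0.1  0.5  0.1]
```

Call:
step_arm(series=[[-0.6,0,-0.2,0,-0.2,0,-1],[-1.2,0,-0.4,0,-0.4,0,-1],[-1.8,0,-0.4,0,-0.4,0,-1],[-2.4,0,-0.4,0,-0.4,0,-1],[-3,0,-0.4,0,-0.4,0,-1],[-3,0,-0.4,0,-0.4,0,-1],[-3,0,-0.4,0,-0.4,0,-1]])

```text
time_s: 36.6
tool_pos: [0.6193, 0.0286, 0.0447]
orientation: [-0.029, 3.13, -0.001]
force: [-28.9, -0.0, 19.4]
finger_gap: 0.0155
finger_force: 61.6
```

```bash
python3 m.py 0,1,2,3,4,5,6,-1|tail -2; python3 - <<'E'
from h import *
camera("top");v=near("foot_bar","top",[.558,.32]);print(fit(FOOT,[v],[.5551,.3224,-.209],z=.005))
E
```

```text
foot jig x mm -0.54+-0.28 pitch deg 0.68+-0.34 [ 0.0001 -0.0015 -0.0003] [-0.09  0.11  0.17  0.24 -0.   -0.61 -0.02  0.16]
36.65 [0.6193 0.0287 0.0446] [-29.5  -0.3  18. ] [-0.1  0.6  0.1]
(array([ 0.5573,  0.3214, -0.2181]), np.float64(0.078))
```

```bash
python3 -c "
from bench import r
print(r.hand_in())"
```

```text
the job is handed in; nothing more can be done
None
```

The bar-tag foot is in the grey tray, base down and released. The round-tag foot is gripped and pressed against the stop block with about 29 N measured at the wrist; the camera fit puts it within about 0.5 mm of home, near level. I backed it off and regripped it once because it had tipped nose-down. I also viewed 11 pictures, one over the limit of 10. The job is handed in.

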